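# Vent the water manifold and open its gate valve, backed off a quarter turn

### The job

Put the kitchen's water manifold into service: first pull the sprung relief knob straight up to its stop for a moment to vent the line, and let it spring back down. Then crank the gate valve's handwheel open (anticlockwise seen from above, several turns) until you feel its stop, and back it off a quarter turn so that it cannot seize; leave the things around it where they are.

Things in the scene. Friction and masses are not known exactly. Their poses are not given: they have to be found in the camera images.
- manifold: Water manifold fixed to the worktop: 270 x 70 mm aluminium plate with a pipe, brass gate valve, pressure gauge (88 mm high) and brass relief valve. It never moves. Origin: centre of the plate's underside; x across the plate, away from the robot; y along it, towards the handwheel's end; z up. Handwheel axis at y = +70 mm, relief knob at y = -75 mm.
- wheel_centre (a point): Point on the upright axis of the manifold's handwheel, at the half height of its crank handle; fixed to the manifold, same axes. The handwheel is dark steel, 102 mm over its rim; the rim's top lies 26 mm below this point.
- crank_handle (a point): Centre (half-way up) of the upright black crank handle on the handwheel's rim: 20 mm diameter, 48 mm high (24 mm above and 24 mm below this point), 45 mm from the wheel's axis. The handle is a sleeve that spins freely on its own upright axis, so it can be held without turning the wrist while it is carried round the circle. It stands in any direction at the start.
- wheel (a joint): Turn of the handwheel, rad, counted over all turns: 0 is shut; grows anticlockwise seen from above, as the valve opens. Partly open at the start, 1.5 to 3 turns short of fully open. There a hard stop ends the travel; find it by feel (the wheel suddenly turns no further). Turning takes about 2 N at the handle; the wheel stays where it is left.
- relief_knob (a point): Centre of the black mushroom-shaped pull knob of the relief valve: 27 mm diameter, 21 mm high (about 10 mm above and below this point), on a 10 mm steel stem, at the other end of the plate from the handwheel. The brass below it ends 36 mm under this point. It moves straight up only.
- relief (a joint): Lift of the relief knob, m: 0 down (home), 0.014 at the upper stop. A spring pulls it down with 3 N at home and 9 N at the stop, and returns it when let go.
- lid_green: Bystander: round green lid lying flat, 92 mm across, 18 mm high, left of the manifold. Origin at the centre of its underside.
- tin_milk: Bystander: closed food tin, 75 mm across, 110 mm high, beyond the manifold. Origin at the centre of its underside.
- jigger: Bystander: steel double-cone bar measure, 45 mm across, 78 mm high, right of the manifold. Origin at the centre of its underside.
- spoon_bar: Bystander: steel teaspoon lying flat, 130 x 26 x 11 mm, further right. Origin at the centre of its underside.

How it is judged:
On the way, in this order (a step that is already met when the one before it is completed fails the run):
1. the relief knob is pulled up to its stop (lifted more than 12 of its 14 mm) (value of joint relief above 0.012 m), for 0.2 s.
2. the relief knob is back down (within 2 mm) (value of joint relief below 0.002 m), for 0.1 s.
3. the handwheel is turned fully open, to its stop (within 0.1 rad) (value of joint wheel above 17.9 rad), for 0.1 s.
At the end, for the whole second after the job is handed in: The handwheel stands a quarter turn (1.57 rad, within 0.4 rad either way) back from its fully-open stop and is still; the relief knob is down (within 2 mm) (value of joint wheel between 16.03 and 16.83 rad and velocity of joint wheel between -0.05 and 0.05 rad/s and value of joint relief below 0.002 m); the robot touches nothing.
It fails at once if a bystander (lid, tin, bar measure or teaspoon) is moved by more than 20 mm (distance of any of lid_green, tin_milk, jigger, spoon_bar from where it was at the start of the episode above 0.02 m).
It fails at once if the tin or the bar measure is tipped (angle between any of tin_milk, jigger's own z axis and vertical above 0.5 rad).
It also fails if it takes over 72 s, if anything falls off the work surface, if the arm or the gripper's body presses on something with over 40 N, if the wrist force passes 120 N, or if a joint passes its speed limit or range.

### The arm

A 6-joint arm with a two-finger parallel gripper is mounted at the origin on a cart in front of the work surface, level with it; the furniture and walls round the work are solid. World frame = base frame: x ahead of the robot, y to its left, z up, the work surface at z = 0. Lengths are in m, angles in rad, forces in N, time in s.
With the tool pointing down it reaches from about 0.25 to 0.725 m from the base axis. Payload 9.7 kg.
Tool frame: the origin (TCP) lies midway between the tips of the shut fingers; the grasp point (between the pads) lies manip.pinch_z behind it (manip.pinch_z is the distance from the TCP to the grasp point, in m); z points along the fingers, y is the direction in which the jaws open and shut (so a half turn about z gives the same grasp; the last joint's range is limited). The gripper opens to 85 mm and grips with 20 to 120 N. Pads are 22 mm wide; open, the fingers measure 114 mm over their backs; the gripper's body (76 mm by 85 mm) begins 54 mm behind the grasp point. The pads swing forward as they close: fully open they stand 13 mm farther back than shut.
Start: joints at [1.169, 0.087, 0.176, 1.66, 0, 1.571], TCP at [0.215, 0.506, 0.231] pointing down, gripper open.
Joint ranges: [-3.13, 3.13], [-0.85, 1.81], [-1.15, 1.24], [-2.2, 2.28], [-1.44, 1.52], [-3.14, 3.14]. Speed limits (rad/s): [2.22, 2.22, 2.57, 3.14, 3.14, 3.14].

### API

Orientations are given as a unit quaternion [x, y, z, w].
In Python, from rig import manip gives the robot as it stands.
- The arm moves only by the shell command python3 -m pendant 'ROWS' [FORCE]. ROWS is JSON, one flat list of numbers, 5 for each row, row after row: the closure, from 0 (fully open) to 1 (shut), then the shift along the tool's x, y, z in m, then the turn about the tool's z in rad. A call has exactly 8 rows; each row shifts and turns the pose as measured when the row begins, along the tool's axes as they then stand; what a row does not reach is not made up. A row lasts 1/12 s, in which the tool goes at most 41.7 mm and 7.16 degrees, less where a joint would pass 70% of its speed; a pose out of reach is approached as far as the arm can. A call with a gripper value outside its range is refused whole. The fingers move at their own pace and stop on an object; FORCE is the grip in N (left out, the last holds). Time passes only in rows, so rows that do not move let the fingers close, or fill a call up. It gives the time, the measured TCP pose, the force and the opening at its end, in the units of the state.
- manip.sense(): the state, without advancing time (a new reading comes with each control period).
- manip.read_camera(name): name is "scene" or "top" or "wrist"; returns (picture, depth): 400x640x3 uint8, red, green, blue; 400x640 float32, m along the optical axis (not along the pixel's ray), 0 where there is no reading.
- manip.get_calibration(name): a dict with "mtx" (3x3 intrinsics, pixels), "camera_from_world" (4x4, takes a point from world to camera coordinates). Camera axes: x right, y down, z forward; pixel columns grow to the right and rows downward; lengths in m; the calibration is good to about 2 mm. The wrist camera is an equidistant fisheye: a pixel r from the principal point sees the ray r / f radians off the axis. A picture is of the moment at which its call begins: read the wrist's pose just before it. get_calibration takes no time and is no camera call; for the wrist camera it gives the pose at the moment of the call.
- manip.hand_in(): hands the job in, once; it reports no verdict.
The state is a dict: "t": time; "qpos": joint angles; "dq": joint speeds; "joint_torque": joint torques, N m; "eef_pos": TCP position; "orientation": TCP orientation; "force": force on the tool from outside, world axes, zero at the start; "torque": the same for the moment, N m; "width": opening from 0.0 (shut) to 1.0 (fully open).
Only numpy, scipy, OpenCV 4.12 (cv2) and the standard library are available. Lean on these libraries where they do the work, as an engineer would, in place of code of your own. Each camera call takes 0.05 s, during which the arm holds its last target.

## Working session

There is one attempt and no reset: what is moved stays moved. The work goes in short steps, Python scripts to look and compute and a shell command to move; the robot and the scene stay as the last step left them, time stands still between calls to the robot, and variables do not carry over. Pictures are saved under pics/ and viewed, and the job is handed in when it is done.

```bash
ls; mkdir -p pics; python3 - <<'E'
from rig import manip
import cv2
s=manip.sense();print(s, manip.pinch_z)
for n in ["scene","top","wrist"]:
    c=manip.get_calibration(n);print(n,c)
    p,d=manip.read_camera(n);cv2.imwrite(f"pics/{n}0.png",p[:,:,::-1])
    import numpy as np;np.savez(f"pics/{n}0.npz",p=p,d=d,**c)
E
```

```text
pics
{'t': 0.0, 'qpos': array([ 1.16900626e+00,  8.74454375e-02,  1.75096488e-01,  1.65978727e+00,
       -4.74549156e-06,  1.57079476e+00]), 'dq': array([ 6.55440305e-04, -1.03618026e-06, -4.97152673e-04, -2.37260995e-04,
        6.45492398e-04,  1.17313086e-03]), 'joint_torque': array([ 6.27530881e-04, -5.20391178e+01,  4.64799142e+01,  1.64874044e-02,
        4.00411045e-05,  3.14685920e-06]), 'eef_pos': array([0.21499475, 0.5059798 , 0.2305718 ]), 'orientation': array([ 1.99545628e-01,  9.79888307e-01, -6.56947695e-04, -1.31361245e-04]), 'force': array([-0.69336758, -0.01861832, -0.03064925]), 'torque': array([-0.00278702, -0.02184675,  0.00968321]), 'width': 1.000628275985036} 0.0187
scene {'mtx': array([[439.832997  ,   0.        , 320.68442936],
       [  0.        , 439.832997  , 198.49730877],
       [  0.        ,   0.        ,   1.        ]]), 'camera_from_world': array([[ 0.82269231, -0.56812604,  0.02025248, -0.35958374],
       [-0.38826706, -0.58755032, -0.70995304,  0.40751834],
       [ 0.41524215,  0.57620954, -0.70395776,  1.00695674],
       [ 0.        ,  0.     
[... 203 characters left out ...]
amera_from_world': array([[-0.00771232, -0.99987974, -0.01345486,  0.17378971],
       [-0.99358018,  0.00918104, -0.11275697,  0.56579288],
       [ 0.11286694,  0.01249887, -0.9935315 ,  1.27367783],
       [ 0.        ,  0.        ,  0.        ,  1.        ]])}
wrist {'mtx': array([[309.70691629,   0.        , 319.78320763],
       [  0.        , 309.70691629, 203.97168249],
       [  0.        ,   0.        ,   1.        ]]), 'camera_from_world': array([[ 0.39127368,  0.92027323, -0.00144796, -0.54791034],
       [ 0.87184247, -0.37017769,  0.32071668, -0.04016823],
       [ 0.29461097, -0.12675039, -0.94717407,  0.38137784],
       [ 0.        ,  0.        ,  0.        ,  1.        ]])}
```

View pics/scene0.png

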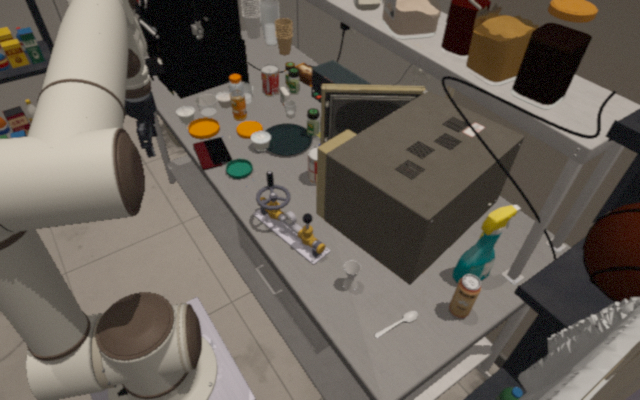

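View pics/top0.png

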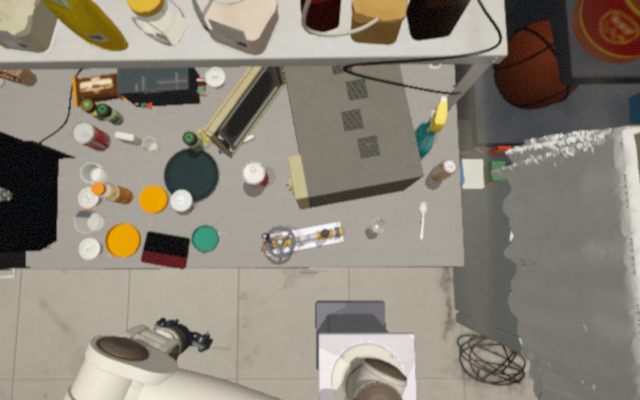

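View pics/wrist0.png

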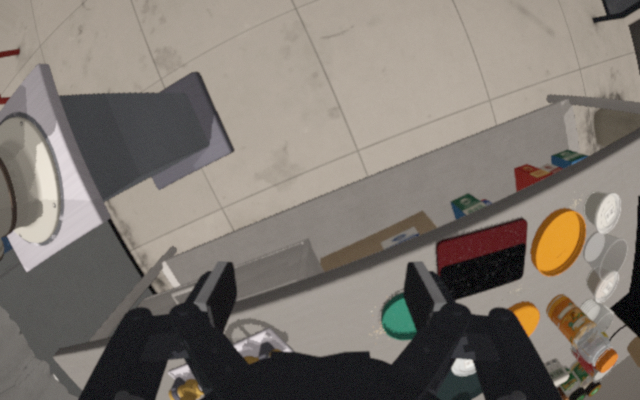

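The scene view has the handwheel at about (273,198) and the relief knob at about (308,218). In the top view the wheel is at about (280,244), the knob near (325,233), and the jigger at (376,228). I'll enlarge these regions.

```bash
python3 - <<'E'
import cv2,numpy as np
a=cv2.imread("pics/scene0.png")[160:280,230:370]
b=cv2.imread("pics/top0.png")[210:280,250:400]
cv2.imwrite("pics/sc_crop.png",cv2.resize(a,None,fx=5,fy=5,interpolation=cv2.INTER_CUBIC))
cv2.imwrite("pics/top_crop.png",cv2.resize(b,None,fx=5,fy=5,interpolation=cv2.INTER_CUBIC))
E
```

```text
(no output)
```

View pics/sc_crop.png

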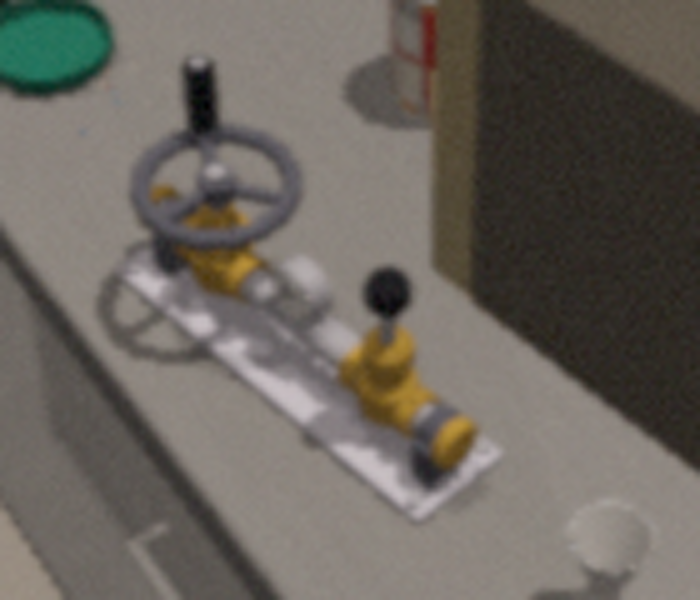

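View pics/top_crop.png

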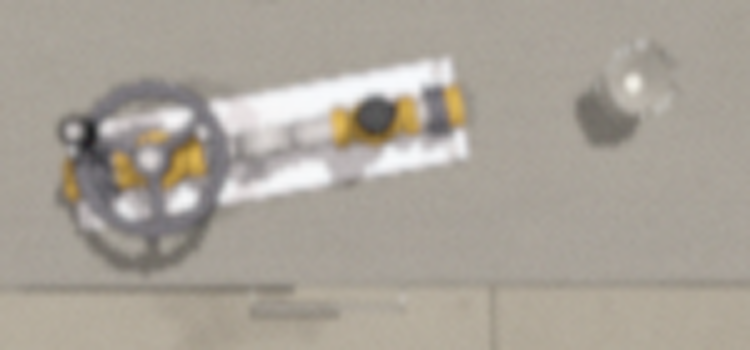

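```bash
cat > h.py <<'E'
import numpy as np,cv2
def load(n):
    z=np.load(f"pics/{n}.npz");return z
def tri(ps,pt,S,T):
    P=[z['mtx']@z['camera_from_world'][:3] for z in (S,T)]
    X=cv2.triangulatePoints(P[0],P[1],np.array(ps,float).reshape(2,1),np.array(pt,float).reshape(2,1))
    return (X[:3]/X[3]).ravel()
def plane(p,z,C):
    M=C['camera_from_world'];R=M[:3,:3];o=-R.T@M[:3,3]
    d=R.T@np.linalg.inv(C['mtx'])@np.array([p[0],p[1],1.]);return o+d*(z-o[2])/d[2]
E
python3 - <<'E'
from h import *
S,T=load("scene0"),load("top0")
np.set_printoptions(precision=4,suppress=True)
k=tri((307.4,218.2),(325.2,233.2),S,T);print("knob",k)
w=tri((273.2,197.4),(280.4,241.6),S,T);print("rim c",w)
h=tri((270.0,173),(265.6,236.0),S,T);print("handle top",h)
# plate corners in top
for p in [(449,62),(466,157),(80,125),(95,230)]:
    print("plate",plane((250+p[0]/5,210+p[1]/5),0.006,T))
for n,Z,pts in (("top",T,[(325,233),(280,241),(265,236),(376,227)]),("scene",S,[(307,218),(270,180)])):
    for u,v in pts:
        d=Z['d'][v-1:v+2,u-1:u+2];print(n,u,v,d.ravel())
print("jigger",plane((376.5,226.5),0.078,T))
print("edge", plane((300,267),0,T))
E
```

```text
knob [0.4816 0.1344 0.1237]
rim c [0.4567 0.2775 0.0991]
handle top [0.4725 0.3166 0.1576]
plate [0.523  0.0828 0.006 ]
plate [0.4577 0.0722 0.006 ]
plate [0.4818 0.3369 0.006 ]
plate [0.41   0.3262 0.006 ]
top 325 233 [1.1975 1.1927 1.2029 1.1954 1.1968 1.1982 1.1957 1.1976 1.1983]
top 280 241 [1.2148 1.2137 1.216  1.2169 1.2159 1.2104 1.2144 1.216  1.2181]
top 265 236 [1.1724 1.1707 1.1742 1.1721 1.1731 1.1709 1.1716 1.1733 1.1745]
top 376 227 [1.2946 1.296  1.2902 1.2938 1.289  1.2923 1.2841 1.2854 1.2836]
scene 307 218 [1.1916 1.1859 1.1844 1.1868 1.1859 1.1835 1.1869 1.1872 1.1867]
scene 270 180 [1.282  1.2884 1.2944 1.2812 1.2835 1.2892 1.2835 1.285  1.2877]
jigger [ 0.503  -0.0322  0.078 ]
edge [0.3719 0.2207 0.    ]
```

```bash
python3 - <<'E'
from h import *
T=load("top0");S=load("scene0");np.set_printoptions(precision=3,suppress=True)
def cloud(Z):
    v,u=np.mgrid[:400,:640];d=Z['d'];K=Z['mtx'];M=Z['camera_from_world']
    c=np.stack([(u-K[0,2])/K[0,0]*d,(v-K[1,2])/K[1,1]*d,d],-1)
    w=(c-M[:3,3])@M[:3,:3];w[d==0]=np.nan;return w
for Z in (T,S):
    w=cloud(Z).reshape(-1,3)
    for x0 in np.arange(.35,.85,.05):
        r=[]
        for y0 in np.arange(-.15,.5,.05):
            m=(w[:,0]>x0)&(w[:,0]<x0+.05)&(w[:,1]>y0)&(w[:,1]<y0+.05)&(w[:,2]<.6)
            r.append(np.nanpercentile(w[m,2],97) if m.sum()>5 else np.nan)
        print("x%.2f"%x0,np.array(r))
    print()
from rig import manip
s=manip.sense();R=np.array(__import__("scipy.spatial.transform",fromlist=['Rotation']).Rotation.from_quat(s['orientation']).as_matrix());print(R)
print(R.T@(np.array([.4816,.1344,.2])-s['eef_pos']))
E
```

```text
x0.35 [0.006 0.006 0.006 0.006 0.007 0.006 0.006 0.006 0.006 0.006 0.006 0.007
 0.006]
x0.40 [0.007 0.006 0.007 0.007 0.007 0.007 0.012 0.109 0.111 0.109 0.006 0.006
 0.006]
x0.45 [0.006 0.007 0.076 0.007 0.057 0.135 0.086 0.111 0.115 0.16  0.006 0.007
 0.007]
x0.50 [0.007 0.077 0.078 0.006 0.052 0.04  0.011 0.009 0.109 0.007 0.006 0.006
 0.007]
x0.55 [0.007 0.007 0.006 0.246 0.278 0.279 0.28  0.279 0.006 0.006 0.007 0.006
 0.006]
x0.60 [0.28  0.28  0.28  0.281 0.281 0.281 0.281 0.28  0.121 0.019 0.111 0.006
 0.007]
x0.65 [0.281 0.281 0.281 0.281 0.281 0.281 0.281 0.281 0.007 0.112 0.113 0.109
 0.007]
x0.70 [0.281 0.281 0.281 0.281 0.281 0.281 0.281 0.282 0.006 0.11  0.113 0.007
 0.007]
x0.75 [0.281 0.281 0.281 0.281 0.281 0.281 0.281 0.28  0.007 0.007 0.006 0.276
 0.278]
x0.80 [0.346 0.281 0.281 0.281 0.281 0.281 0.281 0.28  0.008 0.008 0.274 0.278
 0.278]

x0.35 [0.003 0.003 0.003 0.003 0.003 0.002 0.002 0.003 0.002 0.002 0.002 0.002
 0.004]
x0.40 [0.004 0.003 0.003 0.003 0.003 0.005 0.009 0.106 0.107 0.107 0.004 0.003
 0.003]
x0.45 [0.004 0.011 0.07  0.004 0.055 0.132 0.083 0.108 0.112 0.156 0.003 0.003
 0.004]
x0.50 [0.003 0.056 0.077 0.003 0.015 0.004 0.004 0.008 0.107 0.004 0.004 0.004
 0.004]
x0.55 [0.004 0.004 0.004 0.268 0.275 0.277 0.277 0.277 0.005 0.003 0.004 0.004
 0.004]
x0.60 [0.277 0.278 0.277 0.278 0.279 0.279 0.279 0.279 0.004 0.103 0.108 0.004
 0.004]
x0.65 [0.278 0.279 0.279 0.279 0.279 0.279 0.279 0.279   nan 0.11  0.111 0.108
 0.004]
x0.70 [0.278 0.279 0.279 0.279 0.279 0.279 0.279 0.279   nan   nan   nan   nan
 0.269]
x0.75 [0.277 0.279 0.279 0.279 0.279 0.28  0.279 0.278   nan   nan   nan 0.275
 0.275]
x0.80 [0.344 0.358 0.279 0.279 0.279 0.279 0.279 0.279   nan   nan 0.275 0.275
   nan]

[[-0.92   0.391 -0.   ]
 [ 0.391  0.92  -0.001]
 [-0.    -0.001 -1.   ]]
[-0.391 -0.238  0.031]
```

```bash
python3 - <<'E'
from h import *
T=load("top0");S=load("scene0");np.set_printoptions(precision=3,suppress=True)
def cloud(Z):
    v,u=np.mgrid[:400,:640];d=Z['d'];K=Z['mtx'];M=Z['camera_from_world']
    c=np.stack([(u-K[0,2])/K[0,0]*d,(v-K[1,2])/K[1,1]*d,d],-1)
    w=(c-M[:3,3])@M[:3,:3];w[d==0]=np.nan;return w.reshape(-1,3)
for Z in (T,S):
    w=cloud(Z)
    for y in np.arange(-.1,.32,.04):
        m=(abs(w[:,1]-y)<.02)&(w[:,2]>.18)&(w[:,2]<.3)&(w[:,0]>.5)
        print("%.2f"%y, np.nanpercentile(w[m,0],1) if m.sum()>5 else None)
    g=w[(abs(w[:,0]-.42)<.02)&(abs(w[:,1]-.1)<.05)];print("table",np.nanmedian(g[:,2]))
E
```

```text
-0.10 0.6222310011999631
-0.06 0.6158852242963418
-0.02 0.6088908018778372
0.02 0.6018496577050736
0.06 0.594710526265421
0.10 0.5880067685966399
0.14 0.5806607422914773
0.18 0.5739425234676172
0.22 0.5704745686225389
0.26 0.6131412800412199
0.30 0.9511364526149462
table 0.0012145565204892818
-0.10 0.6197379153302685
-0.06 0.6131319343458622
-0.02 0.6057334660574126
0.02 0.5987278133734867
0.06 0.5915075074351253
0.10 0.5842890521780916
0.14 0.5773037307930395
0.18 0.5699017418506745
0.22 0.5672051928482458
0.26 0.908096037088721
0.30 0.9520882582512611
table -0.5936581865810265
```

```bash
python3 -m pendant '[0,-0.024,-0.0145,0,0, 0,-0.024,-0.0145,0,0, 0,-0.024,-0.0145,0,0, 0,-0.024,-0.0145,0,0, 0,-0.024,-0.0145,0,0, 0,-0.024,-0.0145,0,0, 0,-0.024,-0.0145,0,0, 0,-0.024,-0.0145,0,0]' 40
```

```text
t: 0.82
eef_pos: [0.3479, 0.32, 0.2271]
orientation: [0.195, 0.981, -0.003, -0.001]
force: [0.2, -0.3, 0.4]
width: 0.998
```

```bash
cat >> h.py <<'E'
def togo(t):
    from rig import manip
    from scipy.spatial.transform import Rotation as Ro
    s=manip.sense();R=Ro.from_quat(s['orientation']).as_matrix()
    d=R.T@(np.array(t)-s['eef_pos'])
    print("t %.2f"%s['t'],"eef",s['eef_pos'].round(4),"togo tool",d.round(4),"yaw y %.1f"%np.degrees(np.arctan2(R[1,1],R[0,1])),"F",s['force'].round(1),"w %.3f"%s['width'],"q",s['qpos'].round(2))
E
python3 -c "
from h import *;togo([.4816,.1344,.2])"
```

```text
t 0.82 eef [0.3479 0.32   0.2271] togo tool [-0.1947 -0.1201  0.0275] yaw y 67.5 F [ 0.2 -0.3  0.4] w 0.998 q [ 0.74 -0.09 -0.01  1.66 -0.    1.14]
```

```bash
python3 -m pendant '[0,-0.026,-0.016,0.001,0, 0,-0.026,-0.016,0.001,0, 0,-0.026,-0.016,0.001,0, 0,-0.026,-0.016,0.001,0, 0,-0.026,-0.016,0.001,0, 0,-0.026,-0.016,0.002,0, 0,-0.026,-0.016,0.002,0, 0,-0.012,-0.008,0.002,0]'
python3 - <<'E'
from h import *;togo([.4816,.1344,.2])
from rig import manip
c=manip.get_calibration("wrist");p,d=manip.read_camera("wrist");cv2.imwrite("pics/wrist1.png",p[:,:,::-1]);np.savez("pics/wrist1.npz",p=p,d=d,**c)
togo([.4816,.1344,.2])
E
```

```text
t: 1.48
eef_pos: [0.4864, 0.1226, 0.2152]
orientation: [0.196, 0.981, -0.003, -0.002]
force: [1.2, -0.0, 0.4]
width: 1.001
t 1.48 eef [0.4864 0.1226 0.2152] togo tool [0.009  0.0091 0.0151] yaw y 67.4 F [ 1.2 -0.   0.4] w 1.001 q [ 0.25 -0.03  0.03  1.63 -0.    0.64]
t 1.53 eef [0.4869 0.1216 0.2145] togo tool [0.0098 0.0099 0.0145] yaw y 67.4 F [-0.8 -1.3 -0.3] w 0.999 q [ 0.25 -0.03  0.03  1.63 -0.    0.64]
```

View pics/wrist1.png

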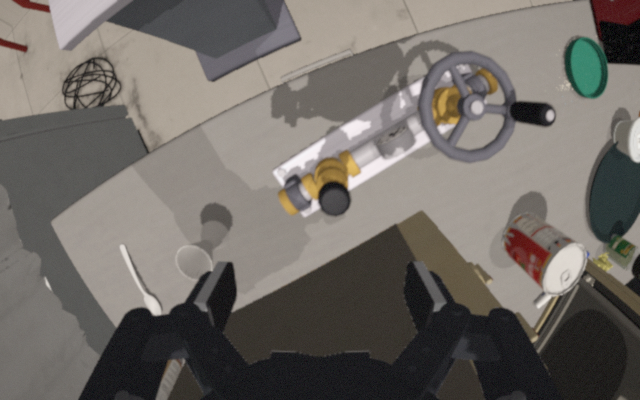

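The wrist view has the knob at about (335,198), the hub at (473,106) and the handle from (515,110) to its top at (548,114). I'll cast these fisheye rays onto the known heights to check against the earlier triangulation.

```bash
cat >> h.py <<'E'
def wray(p,z,C):
    K=C['mtx'];M=C['camera_from_world'];R=M[:3,:3];o=-R.T@M[:3,3]
    q=np.array([(p[0]-K[0,2])/K[0,0],(p[1]-K[1,2])/K[1,1]]);r=np.hypot(*q)
    d=np.array([q[0]/r*np.sin(r),q[1]/r*np.sin(r),np.cos(r)]);d=R.T@d
    return o+d*(z-o[2])/d[2]
E
python3 - <<'E'
from h import *
np.set_printoptions(precision=4,suppress=True)
W=load("wrist1")
from rig import manip
p=W['p'];hsv=cv2.cvtColor(p,cv2.COLOR_RGB2HSV)
dark=(p.max(2)<50).astype(np.uint8)
n,l,st,ce=cv2.connectedComponentsWithStats(dark)
for i in range(1,n):
    if st[i,4]>80: print(st[i],ce[i])
for n,pt,z in (("knob c",(335,198),.122),("handle top",(548,114),.157),("hub",(473,106),.115),("handle mid",(532,112),.133),("rim c",(468,106),.104)):print(n,wray(pt,z,W))
E
```

```text
[ 590    0   50   64 1589] [619.8313  40.6702]
[510 102  41  24 696] [529.2701 112.3175]
[590 157  15  44  81] [595.2469 177.5185]
[319 182  30  21 199] [332.5126 188.809 ]
[594 197  46  45 403] [618.8958 225.7444]
[626 255  14  41 271] [635.4576 277.3284]
[   79   261   561   139 36228] [369.2975 355.8852]
[593 280  47  50 533] [617.773 303.561]
knob c [0.4815 0.1355 0.122 ]
handle top [0.4703 0.3186 0.157 ]
hub [0.4528 0.2726 0.115 ]
handle mid [0.4709 0.3201 0.133 ]
rim c [0.4533 0.2731 0.104 ]
```

```bash
python3 -m pendant '[0,0.004,0.004,0.003,0, 0,0.004,0.004,0.006,0, 0,0.001,0.001,0.014,0, 0,0,0,0.018,0, 0,0,0,0.018,0, 0,0,0,0.018,0, 0,0,0,0.008,0, 0,0,0,0,0]'
python3 -c "
from h import *;togo([.4815,.135,.101])"
```

```text
t: 2.2
eef_pos: [0.477, 0.1401, 0.1235]
orientation: [0.194, 0.981, -0.003, -0.003]
force: [-0.9, -0.4, -0.2]
width: 1.002
t 2.20 eef [0.477  0.1401 0.1235] togo tool [-0.0062 -0.0029  0.0224] yaw y 67.6 F [-0.9 -0.4 -0.2] w 1.002 q [ 0.29 -0.05 -0.17  1.46 -0.    0.68]
```

```bash
python3 -m pendant '[0,-0.003,-0.0015,0.004,0, 0,-0.002,-0.001,0.006,0, 0,0,0,0.006,0, 0,0,0,0.004,0, 0,0,0,0.002,0, 0,0,0,0,0, 0,0,0,0,0, 0,0,0,0,0]'
python3 -c "
from h import *;togo([.4815,.135,.101])"
```

```text
t: 2.87
eef_pos: [0.4813, 0.1374, 0.1023]
orientation: [0.193, 0.981, -0.002, -0.001]
force: [-0.3, -0.1, 0.4]
width: 1.0
t 2.87 eef [0.4813 0.1374 0.1023] togo tool [-0.0011 -0.0022  0.0013] yaw y 67.7 F [-0.3 -0.1  0.4] w 1.000 q [ 0.28 -0.04 -0.2   1.41 -0.    0.67]
```

```bash
python3 -m pendant '[0.3,-0.001,-0.002,0.001,0, 1,0,0,0,0, 1,0,0,0,0, 1,0,0,0,0, 1,0,0,0,0, 1,0,0,0,0, 1,0,0,0,0, 1,0,0,0,0]' 70
python3 - <<'E'
from h import *;togo([.4815,.135,.101])
from rig import manip
p,d=manip.read_camera("wrist");cv2.imwrite("pics/wrist2.png",p[:,:,::-1])
p,d=manip.read_camera("scene");cv2.imwrite("pics/scene2.png",cv2.resize(p[140:280,210:370,::-1],None,fx=4,fy=4))
E
```

```text
t: 3.53
eef_pos: [0.4825, 0.1362, 0.1027]
orientation: [0.193, 0.981, -0.0, -0.0]
force: [0.9, -0.0, 0.0]
width: 0.284
t 3.53 eef [0.4825 0.1362 0.1027] togo tool [ 0.0005 -0.0015  0.0017] yaw y 67.7 F [ 0.9 -0.   0. ] w 0.284 q [ 0.28 -0.04 -0.2   1.41 -0.    0.66]
```

View pics/wrist2.png

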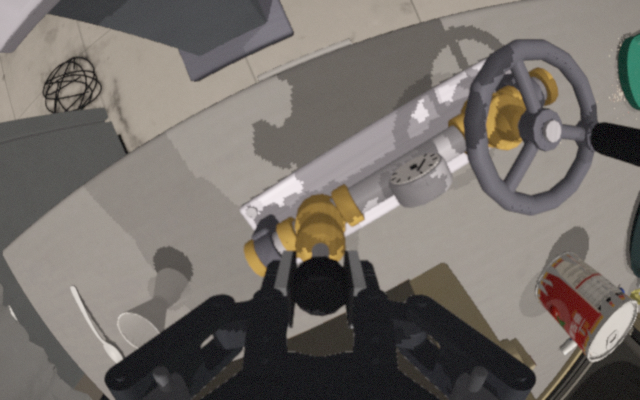

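View pics/scene2.png

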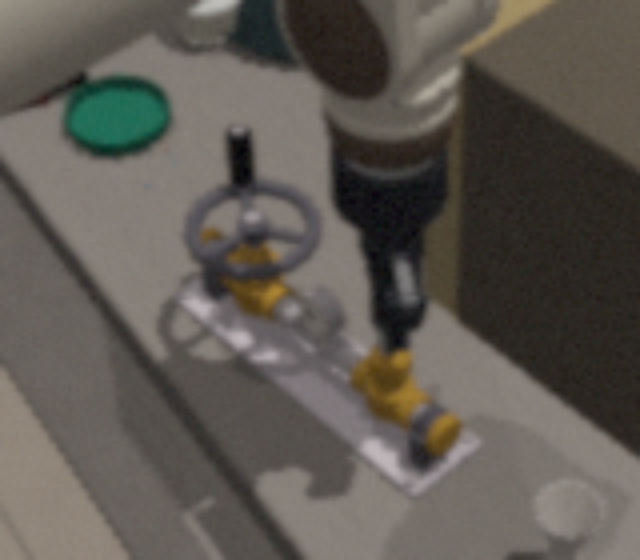

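The knob at (322,285) is held between the pads, and the 24 mm opening matches that. I'll pull it up next.

```bash
python3 -m pendant '[1,0,0,-0.003,0, 1,0,0,-0.003,0, 1,0,0,-0.003,0, 1,0,0,-0.003,0, 1,0,0,-0.003,0, 1,0,0,-0.001,0, 1,0,0,0,0, 1,0,0,0,0]'
python3 -c "
from h import *;togo([.4825,.1362,.1177])"
```

```text
t: 4.3
eef_pos: [0.4824, 0.1362, 0.1164]
orientation: [0.193, 0.981, -0.001, -0.002]
force: [3.2, 1.4, -8.2]
width: 0.286
t 4.30 eef [0.4824 0.1362 0.1164] togo tool [-0.0001  0.0001 -0.0013] yaw y 67.7 F [ 3.2  1.4 -8.2] w 0.286 q [ 0.28 -0.04 -0.17  1.44  0.    0.66]
```

```bash
python3 -m pendant '[1,0,0,-0.002,0, 1,0,0,-0.002,0, 1,0,0,-0.002,0, 1,0,0,-0.001,0, 1,0,0,0,0, 1,0,0,0,0, 1,0,0,0,0, 1,0,0,0,0]'
python3 - <<'E'
from h import *;togo([.4825,.1362,.1177])
from rig import manip
p,d=manip.read_camera("wrist");cv2.imwrite("pics/wrist3.png",p[:,:,::-1])
E
```

```text
t: 4.97
eef_pos: [0.4823, 0.1362, 0.116]
orientation: [0.193, 0.981, -0.002, -0.005]
force: [4.1, 1.7, -9.3]
width: 0.287
t 4.97 eef [0.4823 0.1362 0.116 ] togo tool [-0.0002  0.0001 -0.0017] yaw y 67.7 F [ 4.1  1.7 -9.3] w 0.287 q [ 0.27 -0.03 -0.17  1.45  0.    0.66]
```

View pics/wrist3.png

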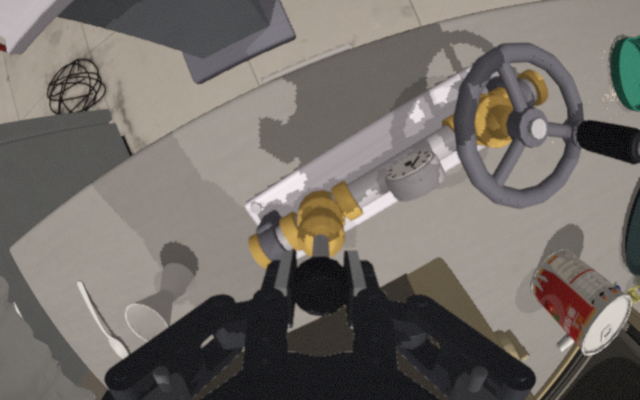

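```bash
python3 -m pendant '[1,0,0,-0.006,0, 1,0,0,-0.006,0, 1,0,0,-0.006,0, 1,0,0,-0.006,0, 1,0,0,-0.006,0, 1,0,0,-0.006,0, 1,0,0,-0.006,0, 1,0,0,-0.006,0]'
python3 - <<'E'
from h import *;togo([.4825,.1362,.1177])
E
```

```text
t: 5.68
eef_pos: [0.4811, 0.136, 0.1178]
orientation: [0.194, 0.981, -0.011, -0.024]
force: [18.5, 6.3, -54.4]
width: 0.282
t 5.68 eef [0.4811 0.136  0.1178] togo tool [-0.0013  0.0007  0.    ] yaw y 67.7 F [ 18.5   6.3 -54.4] w 0.282 q [ 0.27  0.01 -0.13  1.49  0.    0.66]
```

The force climbed to 54 N with no more lift, so this is the hard stop. Next I'll lower the knob and release it.

```bash
python3 -m pendant '[1,0,0,0.003,0, 1,0,0,0.003,0, 1,0,0,0.003,0, 1,0,0,0.003,0, 1,0,0,0.002,0, 1,0,0,0.001,0, 1,0,0,0,0, 0.4,0,0,0,0]'
python3 - <<'E'
from h import *;togo([.4825,.1362,.1027])
E
```

```text
t: 6.35
eef_pos: [0.4815, 0.136, 0.1049]
orientation: [0.194, 0.981, -0.011, -0.022]
force: [-0.3, -0.5, 0.4]
width: 0.408
t 6.35 eef [0.4815 0.136  0.1049] togo tool [-0.001   0.0006  0.0021] yaw y 67.6 F [-0.3 -0.5  0.4] w 0.408 q [ 0.27  0.01 -0.15  1.46  0.    0.67]
```

```bash
python3 -m pendant '[0,0,0,0,0, 0,0,0,0,0, 0,0,0,0,0, 0,0,0,-0.008,0, 0,0,0,-0.02,0, 0,0,0,-0.025,0, 0,0,0,-0.025,0, 0,0,0,-0.01,0]'
python3 - <<'E'
from h import *;togo([.4725,.319,.20])
from rig import manip
for n in ("scene","top"):
    c=manip.get_calibration(n);p,d=manip.read_camera(n);np.savez(f"pics/{n}4.npz",p=p,d=d,**c)
    a,b=((160,280),(230,370)) if n=="scene" else ((210,280),(250,400))
    cv2.imwrite(f"pics/{n}4.png",cv2.resize(p[a[0]:a[1],b[0]:b[1],::-1],None,fx=5,fy=5,interpolation=cv2.INTER_CUBIC))
E
```

```text
t: 7.02
eef_pos: [0.4836, 0.1361, 0.1966]
orientation: [0.194, 0.981, -0.012, -0.024]
force: [0.2, 0.3, 1.1]
width: 1.001
t 7.02 eef [0.4836 0.1361 0.1966] togo tool [ 0.0802  0.1647 -0.0055] yaw y 67.6 F [0.2 0.3 1.1] w 1.001 q [0.27 0.02 0.04 1.64 0.   0.67]
```

View pics/scene4.png

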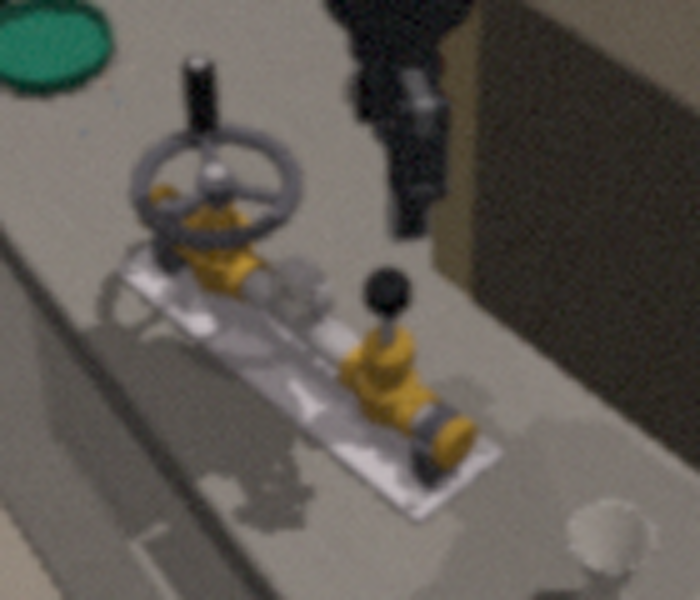

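View pics/top4.png

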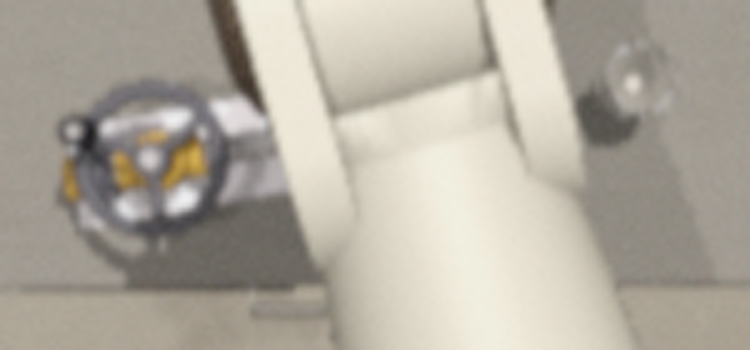

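The knob is back at its original pixel (387,291 in the crop), so the line is vented. Next I'll move above the crank handle.

```bash
python3 -m pendant '[0,0.006,0.012,-0.001,0, 0,0.012,0.025,-0.001,0, 0,0.012,0.025,-0.001,0, 0,0.012,0.025,0,0, 0,0.012,0.025,0,0, 0,0.012,0.025,0,0, 0,0.006,0.014,0,0, 0,0,0,0,0]' 40
python3 - <<'E'
from h import *;togo([.4725,.319,.20])
from rig import manip
c=manip.get_calibration("wrist");p,d=manip.read_camera("wrist");cv2.imwrite("pics/wrist5.png",p[:,:,::-1]);np.savez("pics/wrist5.npz",p=p,d=d,**c)
togo([.4725,.319,.20])
E
```

```text
t: 7.78
eef_pos: [0.4728, 0.3079, 0.1845]
orientation: [0.196, 0.98, -0.016, -0.028]
force: [0.3, -0.6, 0.3]
width: 1.001
t 7.78 eef [0.4728 0.3079 0.1845] togo tool [ 0.0053  0.0094 -0.0157] yaw y 67.4 F [ 0.3 -0.6  0.3] w 1.001 q [0.57 0.17 0.18 1.64 0.02 0.96]
t 7.83 eef [0.4727 0.3068 0.1844] togo tool [ 0.0057  0.0105 -0.0158] yaw y 67.4 F [ 0.1 -0.1 -0.8] w 1.005 q [0.57 0.17 0.18 1.64 0.02 0.96]
```

View pics/wrist5.png

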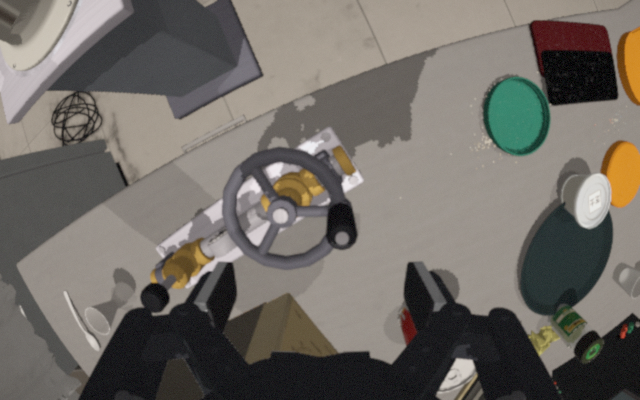

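The wrist view shows the handle's top end at about (342,239), its mid-height near (341,223) and the hub at (282,214). I'll convert these to positions.

```bash
python3 - <<'E'
from h import *
np.set_printoptions(precision=4,suppress=True)
W=load("wrist5")
for n,pt,z in (("handle top",(342,239),.157),("hub",(282,214),.113),("handle mid",(341.5,223),.133),("rim c",(284,209),.104),("knob",(155,296),.123)):print(n,wray(pt,z,W))
togo([.4715,.3185,.123])
E
```

```text
handle top [0.4718 0.32   0.157 ]
hub [0.4539 0.2803 0.113 ]
handle mid [0.4701 0.3209 0.133 ]
rim c [0.4528 0.2809 0.104 ]
knob [0.4792 0.1376 0.123 ]
t 7.83 eef [0.4727 0.3068 0.1844] togo tool [0.0026 0.0129 0.0611] yaw y 67.4 F [ 0.1 -0.1 -0.8] w 1.005 q [0.57 0.17 0.18 1.64 0.02 0.96]
```

```bash
python3 -m pendant '[0,0.001,0.004,0,0, 0,0.001,0.004,0.002,0, 0,0.001,0.003,0.008,0, 0,0,0,0.013,0, 0,0,0,0.015,0, 0,0,0,0.012,0, 0,0,0,0.006,0, 0,0,0,0,0]' 40
python3 - <<'E'
from h import *;togo([.4715,.319,.124])
E
```

```text
t: 8.5
eef_pos: [0.4718, 0.3124, 0.1224]
orientation: [0.199, 0.979, -0.017, -0.029]
force: [-0.8, -1.5, -0.5]
width: 0.997
t 8.50 eef [0.4718 0.3124 0.1224] togo tool [ 0.003   0.0059 -0.0017] yaw y 67.0 F [-0.8 -1.5 -0.5] w 0.997 q [0.58 0.18 0.06 1.52 0.02 0.98]
```

```bash
python3 -m pendant '[0,0.0015,0.003,-0.001,0, 0,0.001,0.003,-0.001,0, 0.3,0,0,0,0, 0.6,0,0,0,0, 1,0,0,0,0, 1,0,0,0,0, 1,0,0,0,0, 1,0,0,0,0]' 40
python3 - <<'E'
from h import *;togo([.4715,.319,.124])
from rig import manip
p,d=manip.read_camera("wrist");cv2.imwrite("pics/wrist6.png",p[:,:,::-1])
E
```

```text
t: 9.17
eef_pos: [0.4736, 0.3202, 0.1276]
orientation: [0.2, 0.979, -0.015, -0.027]
force: [-0.1, 0.0, -4.7]
width: 0.219
t 9.17 eef [0.4736 0.3202 0.1276] togo tool [ 0.0013 -0.0018  0.0037] yaw y 67.0 F [-0.1  0.  -4.7] w 0.219 q [0.59 0.19 0.08 1.53 0.02 0.99]
```

View pics/wrist6.png

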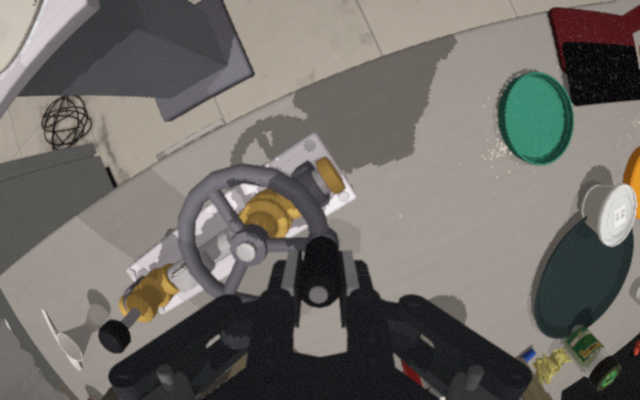

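```bash
python3 -m pendant '[1,0.0088,-0.0009,0,0, 1,0.0084,-0.0026,0,0, 1,0.0078,-0.0042,0,0, 1,0.0068,-0.0056,0,0, 1,0.0056,-0.0068,0,0, 1,0.0042,-0.0078,0,0, 1,0.0026,-0.0084,0,0, 1,0.0009,-0.0088,0,0]'
cat >> h.py <<'E'
import json,os
def crank(c,deg,z=.127,r=.045,n=8,log=True):
    """report crank angle, print rows for next deg (anticlockwise +)"""
    from rig import manip
    from scipy.spatial.transform import Rotation as Ro
    s=manip.sense();R=Ro.from_quat(s['orientation']).as_matrix();p=s['eef_pos']
    if log:open("log.txt","a").write(json.dumps([s['t'],*p,*s['force']])+"\n")
    v=p[:2]-np.array(c);a=np.arctan2(v[1],v[0])
    print("t %.2f ang %.1f rad %.1f z %.4f F %s w %.3f tilt %.1f yaw %.1f q %s"%(s['t'],np.degrees(a),1e3*np.hypot(*v),p[2],s['force'].round(1),s['width'],np.degrees(np.arccos(-R[2,2])),np.degrees(np.arctan2(R[1,1],R[0,1])),s['qpos'].round(2)))
    q=p
    for i in range(1,n+1):
        b=a+np.radians(deg)*i/n
        # restore radius over 4 rows
        rr=np.hypot(*v)+(r-np.hypot(*v))*min(1,i/4)
        t=np.array([c[0]+rr*np.cos(b),c[1]+rr*np.sin(b),p[2]+(z-p[2])*min(1,i/4)])
        d=R.T@(t-q);q=t
        print("[%.4f,%.4f,%.4f]"%tuple(d),end=" ")
    print()
E
python3 -c "
from h import *;crank([.4566,.2785],90)"
```

```text
t: 9.88
eef_pos: [0.4138, 0.2906, 0.1277]
orientation: [0.202, 0.979, -0.02, -0.021]
force: [19.7, -3.6, -12.5]
width: 0.22
t 9.88 ang 164.2 rad 44.5 z 0.1277 F [ 19.7  -3.6 -12.5] w 0.220 tilt 3.4 yaw 66.8 q [ 0.61  0.03 -0.09  1.51  0.    1.02]
[-0.0019,-0.0085,0.0005] [-0.0035,-0.0080,0.0004] [-0.0050,-0.0072,0.0004] [-0.0063,-0.0061,0.0003] [-0.0075,-0.0047,-0.0000] [-0.0083,-0.0031,-0.0001] [-0.0087,-0.0014,-0.0002] [-0.0088,0.0003,-0.0003]
```

```bash
python3 -m pendant '[1,-0.001,-0.0086,0,0, 1,-0.003,-0.0082,0,0, 1,-0.0048,-0.0072,0,0, 1,-0.0063,-0.0061,0,0, 1,-0.0075,-0.0047,0,0, 1,-0.0083,-0.0031,0,0, 1,-0.0087,-0.0014,0,0, 1,-0.0088,0.0003,0,0]'
python3 -c "
from h import *;crank([.4566,.2785],90)"
```

```text
t: 10.55
eef_pos: [0.4423, 0.2358, 0.1275]
orientation: [0.2, 0.98, -0.014, -0.016]
force: [-1.8, 2.7, -0.2]
width: 0.221
t 10.55 ang -108.5 rad 45.0 z 0.1275 F [-1.8  2.7 -0.2] w 0.221 tilt 2.5 yaw 66.9 q [ 0.49  0.   -0.11  1.5  -0.    0.89]
[-0.0087,0.0016,-0.0001] [-0.0082,0.0032,-0.0002] [-0.0074,0.0048,-0.0002] [-0.0063,0.0061,-0.0002] [-0.0050,0.0072,-0.0004] [-0.0035,0.0081,-0.0004] [-0.0019,0.0086,-0.0003] [-0.0002,0.0088,-0.0003]
```

Tracking is good: about 183° turned with the radius at 45.0 mm.

```bash
python3 -m pendant '[1,-0.0087,0.0016,0,0, 1,-0.0082,0.0032,0,0, 1,-0.0074,0.0048,0,0, 1,-0.0063,0.0061,0,0, 1,-0.005,0.0072,0,0, 1,-0.0035,0.0081,0,0, 1,-0.0019,0.0086,0,0, 1,-0.0002,0.0088,0,0]'
python3 -c "
from h import *;crank([.4566,.2785],90)"
```

```text
t: 11.22
eef_pos: [0.5018, 0.267, 0.1274]
orientation: [0.2, 0.98, -0.013, -0.02]
force: [-12.7, 2.0, 8.2]
width: 0.22
t 11.22 ang -14.2 rad 46.7 z 0.1274 F [-12.7   2.    8.2] w 0.220 tilt 2.7 yaw 66.9 q [0.49 0.16 0.06 1.51 0.01 0.89]
[0.0027,0.0087,-0.0001] [0.0043,0.0080,-0.0000] [0.0057,0.0069,0.0001] [0.0069,0.0056,0.0001] [0.0076,0.0045,0.0001] [0.0083,0.0029,0.0002] [0.0087,0.0012,0.0003] [0.0088,-0.0005,0.0003]
```

```bash
python3 -m pendant '[1,0.0027,0.0085,0,0, 1,0.0043,0.0078,0,0, 1,0.0057,0.0068,0,0, 1,0.0067,0.0056,0,0, 1,0.0076,0.0043,0,0, 1,0.0083,0.0028,0,0, 1,0.0087,0.0012,0,0, 1,0.0088,-0.0005,0,0]'
python3 -c "
from h import *;crank([.4579,.2784],90)"
```

```text
t: 11.88
eef_pos: [0.4697, 0.3217, 0.1275]
orientation: [0.201, 0.979, -0.022, -0.02]
force: [0.1, -7.4, 0.5]
width: 0.22
t 11.88 ang 74.7 rad 44.9 z 0.1275 F [ 0.1 -7.4  0.5] w 0.220 tilt 3.4 yaw 66.8 q [ 0.6   0.18  0.08  1.53 -0.    1.01]
[0.0086,-0.0020,0.0005] [0.0080,-0.0037,0.0005] [0.0071,-0.0052,0.0006] [0.0060,-0.0065,0.0006] [0.0046,-0.0075,0.0005] [0.0030,-0.0083,0.0005] [0.0014,-0.0087,0.0005] [-0.0004,-0.0088,0.0004]
```

```bash
python3 -m pendant '[1,0.0086,-0.002,0,0, 1,0.008,-0.0037,0,0, 1,0.0071,-0.0052,0,0, 1,0.006,-0.0065,0,0, 1,0.0046,-0.0075,0,0, 1,0.003,-0.0082,0,0, 1,0.0014,-0.0086,0,0, 1,-0.0003,-0.0086,0,0]'
python3 -c "
from h import *;crank([.4579,.2784],90)"
```

```text
t: 12.55
eef_pos: [0.4143, 0.2906, 0.1277]
orientation: [0.201, 0.979, -0.023, -0.018]
force: [6.4, 0.4, -9.7]
width: 0.219
t 12.55 ang 164.4 rad 45.2 z 0.1277 F [ 6.4  0.4 -9.7] w 0.219 tilt 3.4 yaw 66.9 q [ 0.62  0.03 -0.09  1.51 -0.01  1.02]
[-0.0021,-0.0086,0.0006] [-0.0037,-0.0080,0.0005] [-0.0052,-0.0071,0.0004] [-0.0065,-0.0060,0.0003] [-0.0075,-0.0046,0.0001] [-0.0083,-0.0031,-0.0000] [-0.0087,-0.0014,-0.0001] [-0.0088,0.0003,-0.0002]
```

```bash
python3 -m pendant '[1,-0.0021,-0.0086,0,0, 1,-0.0037,-0.008,0,0, 1,-0.0052,-0.0071,0,0, 1,-0.0065,-0.006,0,0, 1,-0.0075,-0.0046,0,0, 1,-0.0083,-0.003,0,0, 1,-0.0087,-0.0014,0,0, 1,-0.0088,0.0003,0,0]'
python3 -c "
from h import *;crank([.4579,.2784],90)"
```

```text
t: 13.22
eef_pos: [0.4486, 0.2336, 0.1276]
orientation: [0.2, 0.979, -0.014, -0.016]
force: [1.4, 13.8, -6.5]
width: 0.219
t 13.22 ang -101.7 rad 45.7 z 0.1276 F [ 1.4 13.8 -6.5] w 0.219 tilt 2.4 yaw 66.9 q [ 0.48  0.01 -0.1   1.5  -0.    0.88]
[-0.0085,0.0028,-0.0002] [-0.0078,0.0044,-0.0002] [-0.0067,0.0058,-0.0002] [-0.0054,0.0070,-0.0002] [-0.0041,0.0078,-0.0004] [-0.0025,0.0084,-0.0004] [-0.0008,0.0088,-0.0003] [0.0009,0.0088,-0.0003]
```

```bash
python3 -c "
from h import *;crank([.4579,.2784],60,log=False)"
```

```text
t 13.22 ang -101.7 rad 45.7 z 0.1276 F [ 1.4 13.8 -6.5] w 0.219 tilt 2.4 yaw 66.9 q [ 0.48  0.01 -0.1   1.5  -0.    0.88]
[-0.0057,0.0017,-0.0001] [-0.0054,0.0025,-0.0001] [-0.0050,0.0031,-0.0001] [-0.0046,0.0038,-0.0001] [-0.0041,0.0042,-0.0002] [-0.0036,0.0047,-0.0003] [-0.0029,0.0051,-0.0002] [-0.0022,0.0054,-0.0002]
```

```bash
python3 -m pendant '[1,-0.0057,0.0017,0,0, 1,-0.0054,0.0025,0,0, 1,-0.005,0.0031,0,0, 1,-0.0046,0.0038,0,0, 1,-0.0041,0.0042,0,0, 1,-0.0036,0.0047,0,0, 1,-0.0029,0.0051,0,0, 1,-0.0022,0.0054,0,0]'
python3 -c "
from h import *;crank([.4579,.2784],60)"
```

```text
t: 13.88
eef_pos: [0.4894, 0.2461, 0.1275]
orientation: [0.201, 0.979, -0.012, -0.021]
force: [-2.4, 0.8, 0.2]
width: 0.218
t 13.88 ang -45.7 rad 45.1 z 0.1275 F [-2.4  0.8  0.2] w 0.218 tilt 2.7 yaw 66.8 q [0.46 0.12 0.01 1.51 0.01 0.87]
[-0.0019,0.0056,-0.0001] [-0.0011,0.0058,-0.0001] [-0.0004,0.0059,-0.0001] [0.0004,0.0059,-0.0000] [0.0012,0.0058,-0.0001] [0.0019,0.0056,-0.0001] [0.0026,0.0053,-0.0001] [0.0033,0.0049,-0.0000]
```

```bash
python3 -m pendant '[1,-0.0019,0.0056,0,0, 1,-0.0011,0.0058,0,0, 1,-0.0004,0.0059,0,0, 1,0.0004,0.0059,0,0, 1,0.0012,0.0058,0,0, 1,0.0019,0.0056,0,0, 1,0.0026,0.0053,0,0, 1,0.0033,0.0049,0,0]'
python3 -c "
from h import *;crank([.4579,.2784],60)"
```

```text
t: 14.55
eef_pos: [0.493, 0.2513, 0.1277]
orientation: [0.21, 0.976, -0.056, -0.023]
force: [0.7, -37.6, 0.1]
width: 0.225
t 14.55 ang -37.6 rad 44.3 z 0.1277 F [  0.7 -37.6   0.1] w 0.225 tilt 6.9 yaw 65.7 q [ 0.5   0.19  0.09  1.57 -0.06  0.93]
[-0.0011,0.0057,-0.0005] [-0.0004,0.0058,-0.0005] [0.0004,0.0058,-0.0005] [0.0012,0.0057,-0.0005] [0.0021,0.0055,-0.0006] [0.0028,0.0052,-0.0006] [0.0034,0.0048,-0.0005] [0.0040,0.0043,-0.0004]
```

The motion stopped at about -38°, with 38 N of tangential resistance after about 1.7 turns. I'll check that this is the valve's stop and not contact with something else.

```bash
python3 - <<'E'
from h import *
from rig import manip
c=manip.get_calibration("wrist");p,d=manip.read_camera("wrist");cv2.imwrite("pics/wrist7.png",p[:,:,::-1]);np.savez("pics/wrist7.npz",p=p,d=d,**c)
p,d=manip.read_camera("scene");cv2.imwrite("pics/scene7.png",cv2.resize(p[100:300,180:440,::-1],None,fx=3,fy=3))
crank([.4579,.2784],60)
E
```

```text
t 14.65 ang -37.6 rad 44.4 z 0.1276 F [ -0.  -37.3   5.2] w 0.222 tilt 7.0 yaw 65.7 q [ 0.5   0.19  0.09  1.57 -0.06  0.93]
[-0.0011,0.0057,-0.0006] [-0.0004,0.0058,-0.0006] [0.0004,0.0058,-0.0005] [0.0012,0.0057,-0.0005] [0.0021,0.0055,-0.0006] [0.0028,0.0052,-0.0006] [0.0034,0.0048,-0.0005] [0.0040,0.0043,-0.0004]
```

View pics/wrist7.png

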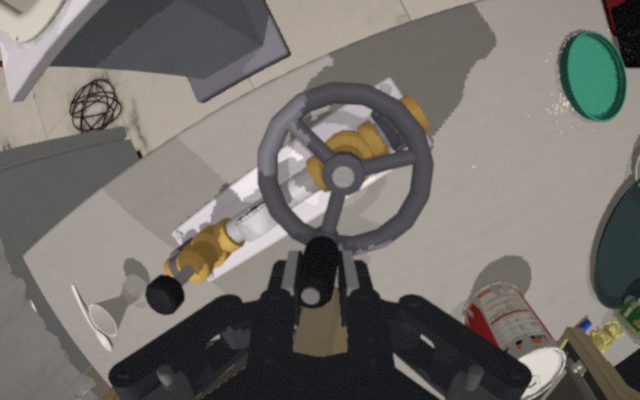

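View pics/scene7.png

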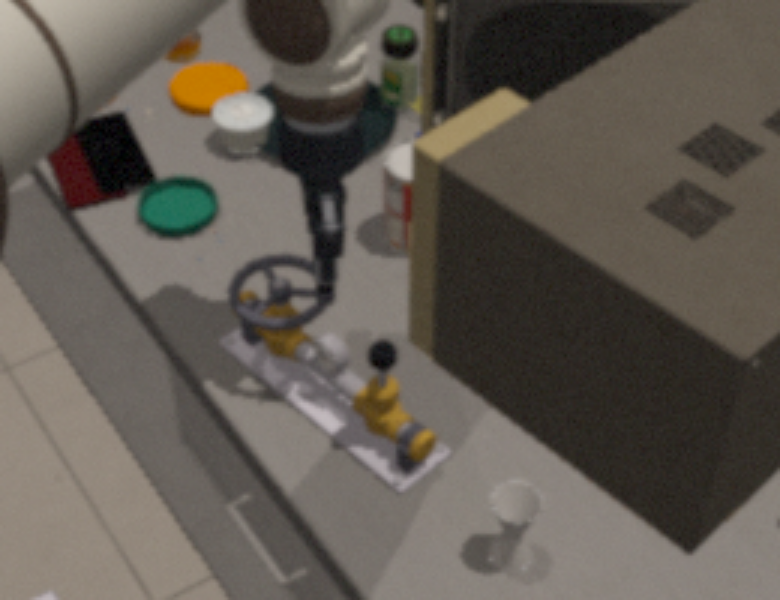

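The gripper is clear of the oven and the handle is held firmly at (320,265), so the stop is real. I'll measure the handle's angle at the stop from the picture.

```bash
python3 - <<'E'
from h import *
np.set_printoptions(precision=4,suppress=True)
W=load("wrist7")
for n,pt,z in (("handle top",(312,297),.157),("handle base",(323,240),.110),("hub",(343,177),.113),("rim c",(346,167),.104)):
    x=wray(pt,z,W);v=x[:2]-np.array([.4579,.2784]);print(n,x,np.degrees(np.arctan2(v[1],v[0])),np.hypot(*v))
h=wray((312,297),.157,W)-wray((343,177),.113,W);print(np.degrees(np.arctan2(h[1],h[0])),np.hypot(*h[:2]))
crank([.4579,.2784],-90,log=False)
E
```

```text
handle top [0.4913 0.2504 0.157 ] -39.98571263982794 0.043563340662362095
handle base [0.4846 0.2531 0.11  ] -43.46530206714874 0.036815486431635756
hub [0.4546 0.2784 0.113 ] -179.18822679788067 0.0032634198041255943
rim c [0.4518 0.2809 0.104 ] 157.67942953390335 0.006627593501720824
-37.33367957100503 0.046083183748621415
t 14.65 ang -37.6 rad 44.4 z 0.1276 F [ -0.  -37.3   5.2] w 0.222 tilt 7.0 yaw 65.7 q [ 0.5   0.19  0.09  1.57 -0.06  0.93]
[0.0027,-0.0082,0.0012] [0.0042,-0.0076,0.0012] [0.0057,-0.0066,0.0011] [0.0069,-0.0054,0.0009] [0.0079,-0.0038,0.0006] [0.0085,-0.0022,0.0004] [0.0088,-0.0005,0.0002] [0.0087,0.0012,0.0000]
```

```bash
python3 -m pendant '[1,0.002,-0.005,0.0006,0, 1,0.0026,-0.0054,0.0006,0, 1,0.0033,-0.005,0.0006,0, 1,0.0038,-0.0046,0.0006,0, 1,0.0044,-0.004,0.0004,0, 1,0.0049,-0.0033,0.0004,0, 1,0.0053,-0.0026,0.0003,0, 1,0.0056,-0.0018,0.0002,0]'
python3 -c "
from h import *;crank([.4579,.2784],-30)"
```

```text
t: 15.32
eef_pos: [0.4541, 0.2331, 0.128]
orientation: [0.212, 0.975, -0.056, -0.017]
force: [1.9, -3.1, -3.5]
width: 0.223
t 15.32 ang -94.8 rad 45.4 z 0.1280 F [ 1.9 -3.1 -3.5] w 0.223 tilt 6.7 yaw 65.5 q [ 0.51  0.08 -0.04  1.55 -0.06  0.94]
[0.0029,-0.0008,0.0004] [0.0029,-0.0006,0.0003] [0.0029,-0.0004,0.0003] [0.0029,-0.0002,0.0003] [0.0029,-0.0001,0.0000] [0.0029,0.0000,0.0000] [0.0029,0.0002,-0.0000] [0.0029,0.0004,-0.0000]
```

```bash
python3 -m pendant '[1,0.0035,-0.0006,0.0003,0, 1,0.0035,-0.0004,0.0003,0, 1,0.0035,-0.0002,0.0003,0, 1,0.0035,0,0.0002,0, 1,0.0035,0.0004,0,0, 1,0.0035,0.0008,0,0, 1,0.003,0.001,0,0, 1,0,0,0,0]'
python3 -c "
from h import *;crank([.4579,.2784],-5)"
```

```text
t: 15.98
eef_pos: [0.4284, 0.2441, 0.128]
orientation: [0.212, 0.976, -0.057, -0.016]
force: [-1.0, -3.6, -0.3]
width: 0.221
t 15.98 ang -130.7 rad 45.2 z 0.1280 F [-1.  -3.6 -0.3] w 0.221 tilt 6.8 yaw 65.5 q [ 0.55  0.04 -0.08  1.56 -0.06  0.98]
[0.0005,0.0002,0.0002] [0.0005,0.0002,0.0002] [0.0004,0.0002,0.0002] [0.0004,0.0002,0.0002] [0.0005,0.0002,-0.0000] [0.0005,0.0002,-0.0000] [0.0005,0.0002,-0.0000] [0.0005,0.0002,-0.0000]
```

It has backed off about 93°. I'll release and work out a world-vertical retreat.

```bash
python3 -m pendant '[0.6,0,0,0,0, 0.4,0,0,0,0, 0.2,0,0,0,0, 0,0,0,0,0, 0,0,0,0,0, 0,0,0,0,0, 0,0,0,0,0, 0,0,0,0,0]'
python3 - <<'E'
from h import *
from rig import manip
s=manip.sense();p=s['eef_pos'];togo(p+[0,0,.02])
E
```

```text
t: 16.65
eef_pos: [0.4278, 0.2447, 0.1277]
orientation: [0.211, 0.976, -0.058, -0.017]
force: [-0.9, -1.1, -0.5]
width: 1.001
t 16.65 eef [0.4278 0.2447 0.1277] togo tool [ 0.0002 -0.0024 -0.0199] yaw y 65.7 F [-0.9 -1.1 -0.5] w 1.001 q [ 0.55  0.04 -0.08  1.56 -0.06  0.98]
```

```bash
python3 -m pendant '[0,0,-0.001,-0.008,0, 0,0,-0.002,-0.015,0, 0,0,-0.002,-0.018,0, 0,0,-0.002,-0.02,0, 0,0,-0.002,-0.02,0, 0,0,-0.002,-0.015,0, 0,0,-0.001,-0.008,0, 0,0,0,0,0]'
python3 - <<'E'
from h import *
from rig import manip
togo([0.3,.45,.24])
for n in ("wrist","scene","top"):
    c=manip.get_calibration(n);p,d=manip.read_camera(n);np.savez(f"pics/{n}8.npz",p=p,d=d,**c)
    a,b={"wrist":((0,400),(0,640)),"scene":((160,280),(230,370)),"top":((190,290),(220,440))}[n]
    f={"wrist":1,"scene":5,"top":3.5}[n]
    cv2.imwrite(f"pics/{n}8.png",cv2.resize(p[a[0]:a[1],b[0]:b[1],::-1],None,fx=f,fy=f,interpolation=cv2.INTER_CUBIC))
E
```

```text
t: 17.32
eef_pos: [0.4282, 0.2442, 0.2398]
orientation: [0.211, 0.976, -0.058, -0.017]
force: [0.6, 0.4, 0.2]
width: 0.999
t 17.32 eef [0.4282 0.2442 0.2398] togo tool [ 0.2018  0.1335 -0.0146] yaw y 65.6 F [0.6 0.4 0.2] w 0.999 q [ 0.55  0.06  0.16  1.77 -0.06  0.98]
```

View pics/wrist8.png

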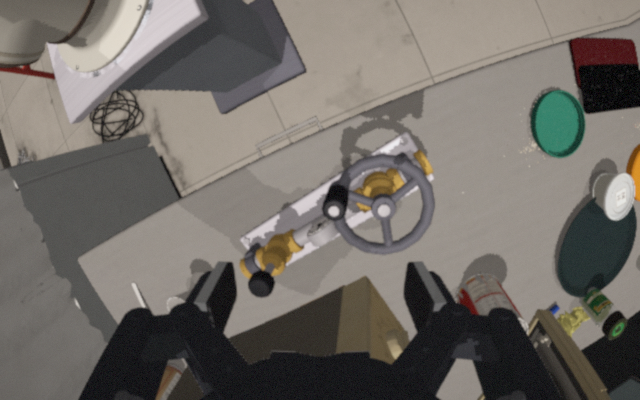

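View pics/scene8.png

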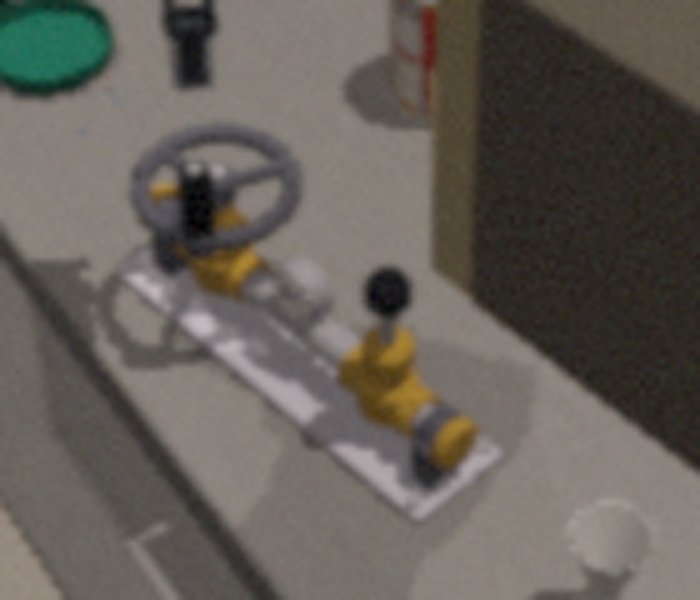

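In the wrist view the handle's top is at (334,210) and the hub at (384,208). In the scene crop the knob is back at (387,291) and the jigger hasn't moved. I'll check the final angle in both views.

```bash
python3 - <<'E'
from h import *
np.set_printoptions(precision=4,suppress=True)
W=load("wrist8");S=load("scene8")
a=wray((334,210),.157,W);h=wray((384,208),.113,W);v=a-h
print(a,h,np.degrees(np.arctan2(v[1],v[0])),np.hypot(*v[:2]))
c=np.array([.4579,.2784]);v=a[:2]-c;print("vs centre",np.degrees(np.arctan2(v[1],v[0])),np.hypot(*v))
b=plane((230+198/5,160+167/5),.157,S);v=b[:2]-c;print("scene",b,np.degrees(np.arctan2(v[1],v[0])),np.hypot(*v))
for n in ("scene","top"):
    x,y=load(n+"0")['p'],load(n+"8")['p']
    df=np.abs(x.astype(int)-y).max(2)
    for nm,(u,vv) in {"scene":{"jig":(352,270),"spoon":(397,324),"lid":(239,168),"tin":(314,165)},"top":{"jig":(376,228),"spoon":(422,218),"lid":(205,238),"tin":(255,174)}}[n].items():
        print(n,nm,np.median(df[vv-8:vv+8,u-8:u+8]))
E
```

```text
[0.4245 0.2452 0.157 ] [0.4527 0.2793 0.113 ] -129.6188889705462 0.0442810782271746
vs centre -135.17400556211544 0.047130623856169424
scene [0.4299 0.2437 0.157 ] -128.88409816685103 0.044530697040489
scene jig 4.0
scene spoon 4.0
scene lid 5.0
scene tin 4.0
top jig 8.0
top spoon 9.0
top lid 23.0
top tin 9.0
```

View pics/top8.png

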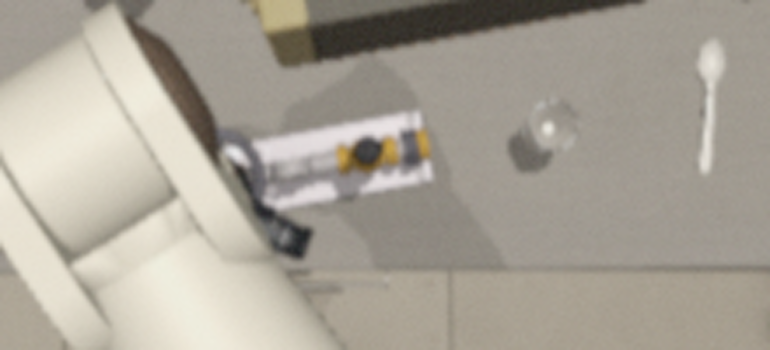

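```bash
python3 -c "
from rig import manip
s=manip.sense();print(s['t'],s['force'].round(2),abs(s['dq']).max());print(manip.hand_in())"
```

```text
17.4667 [ 0.5   0.32 -0.82] 0.017866752301938887
the job is handed in; nothing more can be done
None
```

The manifold is in service and the job was handed in at 17.5 s; the hand-in gave no verdict.

- **Relief knob:** I pulled it up about 13.7 mm and held it there. Pulling harder raised the force to 54 N with almost no further lift, so that was its stop. I lowered it and let go, and afterwards it was back at its original position in the scene camera.
- **Handwheel:** I cranked it anticlockwise about 1.7 turns until it stopped dead at a handle angle of about -38°, with about 37 N of resistance. The pictures showed the gripper clear of the oven, so I took this to be the valve's stop.
- **Back-off:** I then turned it back about 92° (1.61 rad; the target is 1.57 ± 0.4). The arm's position gave -131° for the final handle angle, and the wrist and scene cameras gave about -129°. One wrist reading, taken against the fitted wheel axis, gave -135°; that still falls within tolerance.
- **Things around it:** the tin, bar measure and spoon look unmoved in both the scene and top views. The lid looks unmoved in the scene view. The top view showed a larger change at the lid's spot, which I put down to the arm or its shadow, but I did not check it separately.
- **Robot:** it ended open and clear above the wheel, with contact force under 1 N. The tool picked up a tilt of about 7° while pushing against the wheel's stop. I left it that way because it did not matter for the rest of the job.

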